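# Hang the grater on the utensil carousel

### The job

Turn the utensil carousel so that its free arm, the one with the open orange catch, points over the red stud on the base. Then hang the small box grater on that arm by the bar of its bow handle: press the bar gently down into the catch, never harder than 25 N, until the catch has swung fully shut over it, and let go so that the grater hangs there upright. Do not knock over or shove the mugs and the egg timer.

Things in the scene. Friction and masses are not known exactly. Their poses are not given: they have to be found in the camera images.
- carousel: Utensil carousel, fixed: pale round wooden base 150 mm across, 14 mm thick, with steel column, black hub (radius 17 mm, top at P+4 mm) and three level steel arms 120 degrees apart. Origin: centre of the base's underside, z up; its own -x is the front. One arm is free and has an orange catch; a ladle and a turner hang, fixed, on the others, to 127 mm from the axis. P: see collar.
- collar (a point): Top of the black clamp collar round the column, 110 mm above the worktop. The column above it is telescopic and its setting is NOT reported: P, the height of the catch's pivot, is anywhere from 165 to 185 mm above the worktop, the arms with it. It does not give. Free arm: flat, 10 mm wide, underside P-19 mm, top P-12 mm; bare for gripping or pushing from 18 to 54 mm from the axis.
- stud (a point): Red stud on the base's front rim, 62 mm from the axis. When the free arm stands over it, the grater's bar must go straight down with its centre about 77 mm from the axis (free gap 71 to 80 mm), between the jaw and an upright steel lip at 84 to 92 mm from the axis, top P+9 mm. The arm runs on below the gap to the lip, so it must pass through the bow, under the bar.
- rotor (a joint): Turn of the arms about the vertical axis, rad, anticlockwise from above; 0 = free arm exactly over the red stud; at q the arm points along the base's -x turned by q about z. Stays where it is left; stiff, about 0.1 N m (3 N at 35 mm from the axis). Range -0.6 to 2.0.
- catch (a joint): Swing of the orange catch, rad: 0 wide open, 0.87 fully shut (hard stop). Pivot 64 mm from the axis, cheeks 17 mm wide. Open, its upper jaw stands up to P+20 mm, 59 to 69 mm from the axis; its lower jaw crosses the gap. The bar's centre meets it at P+9 to P+13 mm and is home at P+2 to P-3 mm. It takes 4 to 8 N downward all the way, stays where it is left; the grater's weight does not shut it.
- grater: Small steel box grater, loose, 0.11 to 0.23 kg, standing upright. Origin: centre of the underside, z up. Body 32 mm (x) by 44 mm (y), 66 mm high; two flat straps, 14 mm wide (x), 5 mm thick, rise from it to 134 mm, outer faces flush with the body, 44 mm apart (34 mm inside): grip across y on the straps. The bar joins their tops. It may hang either way round.
- grater_bar (a point): Centre of the round bar at the top of the grater's bow handle, 7 mm thick, along the grater's y, 130 mm above its underside; under the bar the bow is open for 60 mm.
- mug_1: Orange mug, 81 mm across with its handle 113 mm, 101 mm high, loose bystander. Origin at its underside.
- mug_2: White mug, 82 mm across with its handle 112 mm, 94 mm high, loose bystander. Origin at its underside. It stands under the edge of the dark wall shelf that hangs over the back left of the worktop, at x above 0.6 m and y above -0.1 m: keep wrist and forearm in front of it.
- egg_timer: Cream egg timer, 66 mm across, 65 mm high, loose bystander. Origin at its underside.
Mind the look-alikes: they are no part of the job. Leave any green or turquoise look-alike of the grater alone.

How it is judged:
On the way, in this order (a step that is already met when the one before it is completed fails the run):
1. the free arm has been turned over the red stud, its catch still open (value of joint rotor between -0.15 and 0.15 rad and value of joint catch below 0.3 rad), for 0.2 s.
2. the grater's bar has been pressed into the catch and the catch is shut over it (value of joint catch above 0.77 rad and contact force between grater and carousel above 0.3 N and x of grater_bar in the frame of carousel below -0.065 m), for 0.2 s.
At the end, for the whole second after the job is handed in: Free arm over the red stud within 0.2 rad; catch shut (0.77 rad or more); the grater hangs from that arm by its bar (bar 65 to 92 mm before the axis, within 30 mm sideways, 152 mm or more above the worktop), upright within 0.3 rad, at rest (under 0.05 m/s), let go (all of step 2 and value of joint rotor between -0.2 and 0.2 rad and x of grater_bar in the frame of carousel above -0.092 m and y of grater_bar in the frame of carousel between -0.03 and 0.03 m and height (world z) of grater_bar above 0.152 m and angle between grater's own z axis and vertical below 0.3 rad and contact force between grater and the fingers below 0.05 N and linear speed of grater below 0.05 m/s); the robot touches nothing.
It fails at once if the grater is pressed on the carousel with more than 25 N (contact force between grater and carousel above 25 N).
It fails at once if a mug or the egg timer is shoved more than 30 mm (distance of any of mug_1, mug_2, egg_timer from where it was at the start of the episode above 0.03 m).
It fails at once if a mug or the egg timer is knocked over (angle between any of mug_1, mug_2, egg_timer's own z axis and vertical above 0.5 rad).
It also fails if it takes over 67 s, if anything falls off the work surface, if the arm or the gripper's body presses on something with over 40 N, if the wrist force passes 120 N, or if a joint passes its speed limit or range.

### The arm

A 6-joint arm with a two-finger parallel gripper is mounted at the origin on a cart in front of the work surface, level with it; the furniture and walls round the work are solid. World frame = base frame: x ahead of the robot, y to its left, z up, the work surface at z = 0. Lengths are in m, angles in rad, forces in N, time in s.
With the tool pointing down it reaches from about 0.375 to 0.975 m from the base axis. Payload 3.8 kg.
Tool frame: the origin (TCP) lies midway between the tips of the shut fingers; the grasp point (between the pads) lies 19 mm behind it; x points along the fingers, y is the direction in which the jaws open and shut, and the axes are right-handed (so a half turn about x gives the same grasp; the last joint's range is limited). The gripper opens to 88 mm and grips with 3 to 60 N. Pads are 18 mm wide; open, the fingers measure 123 mm over their backs; the gripper's body (75 mm by 187 mm) begins 45 mm behind the grasp point.
Start: joints at [1.128, 0.264, 1.604, -0, 1.274, -0.037], TCP at [0.266, 0.62, 0.205] pointing down, gripper open.
Joint ranges: [-2.63, 2.63], [-0.94, 2.18], [0.31, 2.57], [-1.31, 4.45], [0, 2.66], [-2.55, 2.55]. Speed limits (rad/s): [2.57, 2.57, 3.14, 3.14, 3.14, 3.14].

### API

Orientations are given as a rotation vector (axis times angle).
In Python, from cell import manip, inverse_kinematics, cams, order gives the robot as it stands. Calls block until the motion is done:
- manip.move_pose(position, orientation): joint-space move of the TCP to a pose.
- manip.move_linear(position, rate=0.15, rot=None): straight line of the TCP; rot=None keeps the orientation; rate is the mean speed in m/s.
- manip.set_joints(angles): joint-space move.
- manip.set_gripper(opening, force=None): finger opening in m; force is the grip in N (None keeps the last); returns when the fingers have stopped.
- manip.dwell(seconds).
- inverse_kinematics(position, orientation): joint angles nearest the present ones, or None.
- manip.state(): the state.
- cams.capture(name): name is "scene" or "top" or "wrist"; returns a dict with "image" (400x640x3 uint8, blue, green, red), "z_map" (400x640 float32, m along the optical axis (not along the pixel's ray), 0 where there is no reading), "intrinsics" (3x3 intrinsics, pixels), "k1" (the pictures are not rectified: a ray, as slopes to the right and down, at radius r is drawn at 1 + k1 r^2 times it, then the intrinsics apply), "position" and "orientation" of the camera in the world; the wrist camera has in their place "T_tool_cam" (4x4, takes a point from camera to tool coordinates, whose origin is the TCP and whose axes are the tool frame's). Camera axes: x right, y down, z forward; pixel columns grow to the right and rows downward; lengths in m; the calibration is good to about 2 mm. A picture is of the moment at which its call begins: read the wrist's pose just before it.
A pose or a line that the arm cannot do raises manip.IKError and nothing moves.
- order.close_job(): hands the job in, once; it reports no verdict.
The state is a dict: "clock": time; "joint_pos": joint angles; "joint_velocities": joint speeds; "tau": joint torques, N m; "tool_pos": TCP position; "tcp_rot": TCP orientation; "contact_force": force on the tool from outside, world axes, zero at the start; "moment": the same for the moment, N m; "gripper_width": finger opening in m.
Only numpy, scipy, OpenCV 4.12 (cv2) and the standard library are available. Lean on these libraries where they do the work, as an engineer would, in place of code of your own. Each camera call takes 0.05 s, during which the arm holds its last target.

## Working session

There is one attempt and no reset: what is moved stays moved. The work goes in short steps, each a Python script; the robot and the scene stay as the last script left them, time stands still between calls to the robot, and variables do not carry over. Pictures are saved under pics/ and viewed, and the job is handed in when it is done.

```bash
ls; mkdir -p pics; python3 - <<'E'
from cell import manip, cams
import cv2
s=manip.state(); print(s)
import pickle
for n in ["scene","top","wrist"]:
    c=cams.capture(n); cv2.imwrite(f"pics/{n}0.png",c["image"]); pickle.dump(c,open(f"{n}0.pkl","wb"))
    print(n,c["intrinsics"],c["k1"],c.get("position"),c.get("orientation"),c.get("T_tool_cam"))
E
```

```text
pics
{'clock': 0.0, 'joint_pos': array([ 1.12813951e+00,  2.64713684e-01,  1.60529994e+00, -1.60128666e-05,
        1.27369719e+00, -3.68886207e-02]), 'joint_velocities': array([ 0.00084855, -0.00028128,  0.00095747, -0.00048391, -0.00207108,
       -0.00042998]), 'tau': array([-5.28844271e-05, -5.02091789e+01, -3.56881714e+01,  7.28996331e-02,
        2.94012821e-02, -2.03390400e-04]), 'tool_pos': array([0.26611856, 0.6195135 , 0.20325466]), 'tcp_rot': array([ 0.31668314,  1.54774945, -0.31993937]), 'contact_force': array([-0.0869788, -0.3473929, -0.0516688]), 'moment': array([-0.08721687,  0.00925941,  0.05067489]), 'gripper_width': 0.08837278907574175}
scene [[479.0082664    0.         318.04968038]
 [  0.         479.0082664  203.37230912]
 [  0.           0.           1.        ]] -0.11482479634081445 [-0.03742829 -0.59648553  0.61218756] [-1.9426168   0.68982347 -0.39614025] None
top [[382.17602193   0.         314.15597786]
 [  0.         382.17602193 198.38155707]
 [  0.           0.           1.        ]] -0.0614734332947592 [0.38234769 0.14600246 0.98959884] [-2.14911485  2.08855183 -0.19597975] None
wrist [[278.01736834   0.         316.76506128]
 [  0.         278.01736834 200.07464196]
 [  0.           0.           1.        ]] -0.04723063282917061 None None [[ 8.88662993e-04 -2.66928606e-01  9.63715897e-01 -1.80064300e-01]
 [ 9.99999514e-01 -1.75186960e-04 -9.70643916e-04  1.43040215e-03]
 [ 4.27923085e-04  9.63716290e-01  2.66928321e-01 -6.88093621e-02]
 [ 0.00000000e+00  0.00000000e+00  0.00000000e+00  1.00000000e+00]]
```

View pics/scene0.png

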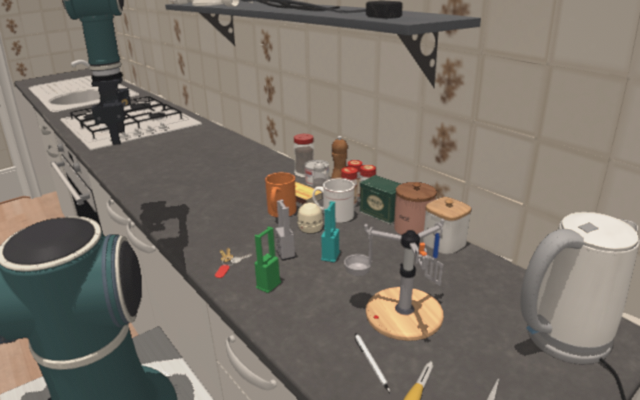

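View pics/top0.png

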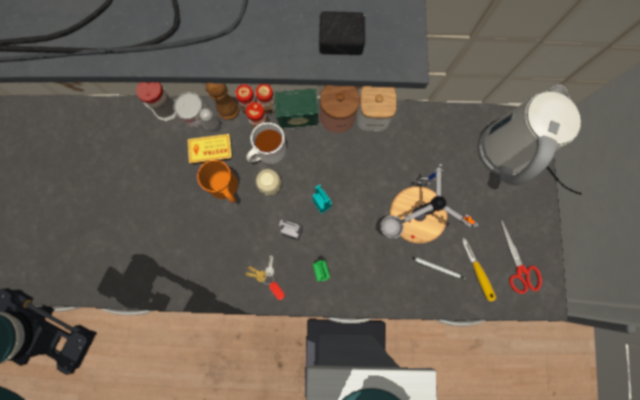

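View pics/wrist0.png

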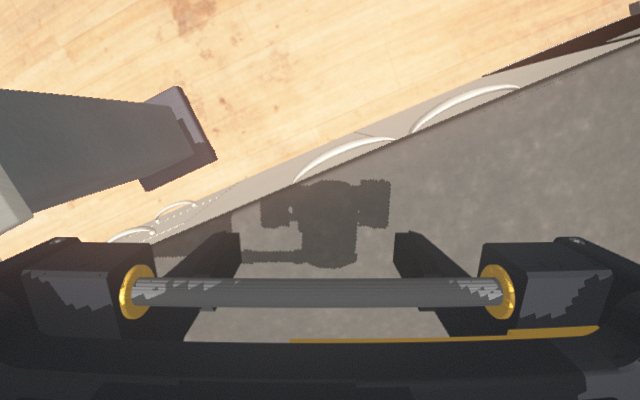

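```bash
cat > h.py <<'E'
import numpy as np, cv2, pickle
from scipy.spatial.transform import Rotation as R
def pose(c, st=None):
    if c.get("position") is not None: return R.from_rotvec(c["orientation"]).as_matrix(), np.array(c["position"])
    T=np.eye(4);T[:3,:3]=R.from_rotvec(st["tcp_rot"]).as_matrix();T[:3,3]=st["tool_pos"]
    T=T@np.array(c["T_tool_cam"]); return T[:3,:3],T[:3,3]
def slopes(c,uv):
    K=c["intrinsics"]; uv=np.atleast_2d(uv).astype(float)
    d=(uv-[K[0,2],K[1,2]])/[K[0,0],K[1,1]]
    s=d.copy()
    for _ in range(20): s=d/(1+c["k1"]*(s**2).sum(1,keepdims=True))
    return s
def rays(c,uv,st=None):
    Rm,p=pose(c,st); s=slopes(c,uv)
    return p, np.c_[s,np.ones(len(s))]@Rm.T
def plane(c,uv,z,st=None):
    p,d=rays(c,uv,st); return p+d*((z-p[2])/d[:,2])[:,None]
def proj(c,X,st=None):
    Rm,p=pose(c,st); q=(np.atleast_2d(X)-p)@Rm; s=q[:,:2]/q[:,2:]
    s=s*(1+c["k1"]*(s**2).sum(1,keepdims=True)); K=c["intrinsics"]
    return s*[K[0,0],K[1,1]]+[K[0,2],K[1,2]]
def cloud(c,st=None):
    h,w=c["z_map"].shape; v,u=np.mgrid[:h,:w]
    p,d=rays(c,np.c_[u.ravel(),v.ravel()],st)
    X=p+d*c["z_map"].ravel()[:,None]; X[c["z_map"].ravel()==0]=np.nan
    return X.reshape(h,w,3)
def tri(p1,d1,p2,d2):
    A=np.c_[d1,-d2]; t=np.linalg.lstsq(A,p2-p1,rcond=None)[0]
    a,b=p1+d1*t[0],p2+d2*t[1]; return (a+b)/2,np.linalg.norm(a-b)
def crop(c,x0,y0,x1,y1,f,name): cv2.imwrite(name,cv2.resize(c["image"][y0:y1,x0:x1],None,fx=f,fy=f,interpolation=cv2.INTER_CUBIC))
E
python3 - <<'E'
from h import *
t=pickle.load(open("top0.pkl","rb"));s=pickle.load(open("scene0.pkl","rb"))
crop(t,370,150,500,250,6,"pics/topcar.png"); crop(s,330,200,470,340,4,"pics/scar.png")
crop(t,190,110,350,290,3,"pics/topleft.png"); crop(s,220,160,370,300,4,"pics/sleft.png")
X=cloud(t)
for n,(u,v) in dict(gr=(289,229),gr2=(284,229),green=(321,270),turq=(321,198),timer=(267,181),orange=(217,178),white=(267,142),hub=(438,203),base=(405,235),table=(350,230),keys=(275,290)).items(): print(n,X[v,u].round(3),plane(t,[u,v],0).round(3))
X=cloud(s)
for n,(u,v) in dict(gr=(287,245),timer=(311,218),table=(300,330),stud=(376,318),hub=(409,239)).items(): print(n,X[v,u].round(3),plane(s,[u,v],0).round(3))
E
```

```text
gr [0.483 0.213 0.066] [[0.49  0.217 0.   ]]
gr2 [0.482 0.225 0.066] [[0.489 0.23  0.   ]]
green [0.387 0.134 0.134] [[0.387 0.132 0.   ]]
turq [0.561 0.137 0.067] [[0.574 0.136 0.   ]]
timer [0.601 0.272 0.065] [[ 0.616  0.281 -0.   ]]
orange [0.619 0.414 0.007] [[ 0.621  0.416 -0.   ]]
white [0.705 0.279 0.058] [[ 0.725  0.287 -0.   ]]
hub [ 0.534 -0.113  0.186] [[ 0.57  -0.173 -0.   ]]
base [ 0.481 -0.081  0.013] [[ 0.483 -0.084  0.   ]]
table [ 0.492  0.059 -0.002] [[0.492 0.059 0.   ]]
keys [0.334 0.247 0.001] [[0.334 0.247 0.   ]]
gr [0.476 0.186 0.037] [[0.509 0.236 0.   ]]
timer [0.593 0.248 0.04 ] [[0.637 0.307 0.   ]]
table [ 0.354 -0.026 -0.002] [[ 0.353 -0.028  0.   ]]
stud [ 0.475 -0.105  0.013] [[ 0.486 -0.095  0.   ]]
hub [ 0.525 -0.127  0.177] [[0.754 0.064 0.   ]]
```

View pics/topcar.png

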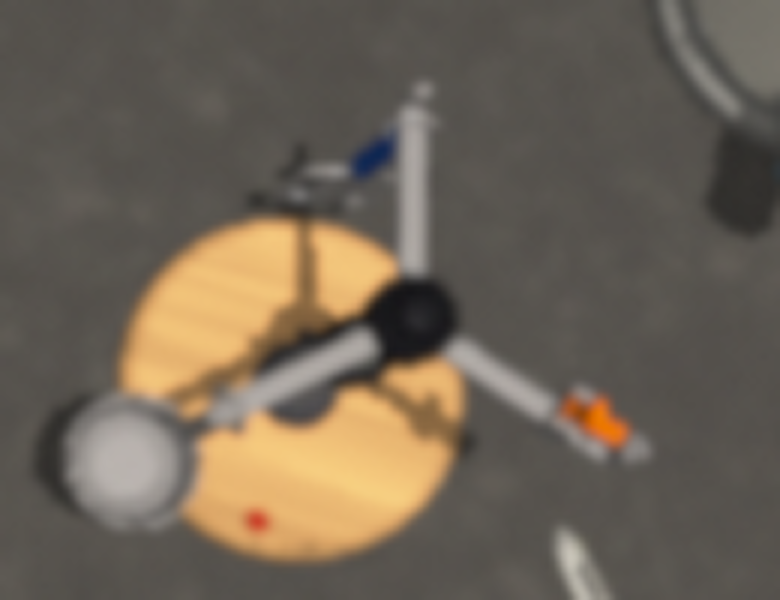

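View pics/scar.png

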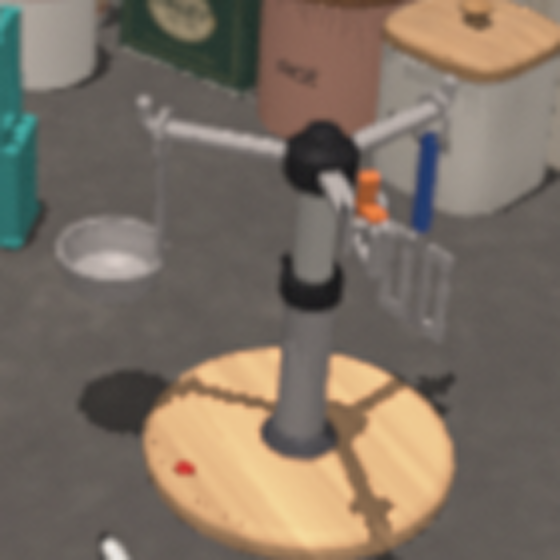

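View pics/topleft.png

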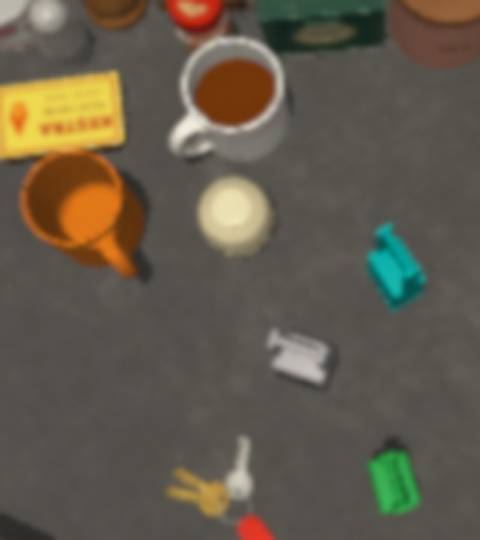

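View pics/sleft.png

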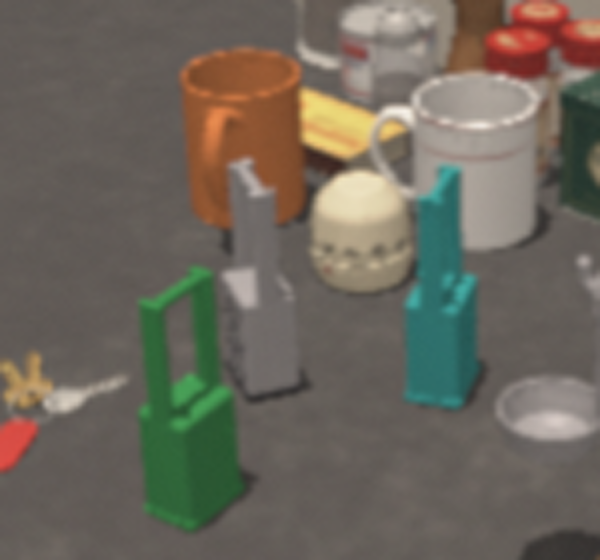

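```bash
cat > a1.py <<'E'
from h import *
t=pickle.load(open("top0.pkl","rb"));s=pickle.load(open("scene0.pkl","rb"))
for n,c,box in (("top",t,(370,150,500,250)),("scene",s,(330,200,470,345))):
    x0,y0,x1,y1=box; hsv=cv2.cvtColor(c["image"],cv2.COLOR_BGR2HSV); X=cloud(c)
    H,S,V=[hsv[...,i].astype(int) for i in range(3)]
    roi=np.zeros(H.shape,bool); roi[y0:y1,x0:x1]=1
    wood=roi&(H>8)&(H<25)&(S>70)&(S<190)&(V>90)&(np.abs(X[...,2]-.014)<.012)
    red=roi&((H<6)|(H>174))&(S>150)&(V>100)&(X[...,2]<.04)
    org=roi&(H>3)&(H<16)&(S>200)&(V>120)&(X[...,2]>.1)
    cn,_=cv2.findContours(wood.astype(np.uint8),cv2.RETR_EXTERNAL,cv2.CHAIN_APPROX_NONE)
    hull=cv2.convexHull(np.vstack(cn))[:,0]
    W=plane(c,hull,.014); (a,b),r=cv2.minEnclosingCircle(W[:,:2].astype(np.float32))
    # algebraic fit robust
    P=W[:,:2]; 
    for _ in range(5):
        A=np.c_[P*2,np.ones(len(P))]; sol=np.linalg.lstsq(A,(P**2).sum(1),rcond=None)[0]; rr=np.sqrt(sol[2]+sol[0]**2+sol[1]**2)
        e=np.abs(np.hypot(*(P-sol[:2]).T)-rr); P=P[e<max(.0025,np.median(e)*2)]
    print(n,"base",a,b,r,"fit",sol[:2],rr,len(P))
    v,u=np.nonzero(red); st=plane(c,[u.mean(),v.mean()],.016)[0]; print("stud",st,len(u),u.mean(),v.mean(), X[v,u].mean(0))
    v,u=np.nonzero(org); print("orange",u.mean(),v.mean(),len(u),np.nanmedian(X[v,u],0),plane(c,[u.mean(),v.mean()],.18),plane(c,[u.mean(),v.mean()],.19))
    blk=roi&(V<60)&(X[...,2]>.15); v,u=np.nonzero(blk); print("hub",u.mean(),v.mean(),len(u),np.nanmedian(X[v,u],0),np.nanpercentile(X[v,u,2],[50,80,95]),[plane(c,[u.mean(),v.mean()],z)[0,:2].round(4) for z in(.165,.175,.185)])
X=cloud(t); 
m=np.zeros(X.shape[:2],bool); m[212:245,272:306]=1
for lo,hi in((.055,.075),(.11,.145)):
    k=m&(X[...,2]>lo)&(X[...,2]<hi); v,u=np.nonzero(k); Pts=X[k]; print(lo,len(u),Pts.mean(0), cv2.minAreaRect((Pts[:,:2]*1000).astype(np.float32)))
X=cloud(s); m[:]=0; m[195:265,270:300]=1
k=m&(X[...,2]>.005)&(np.abs(X[...,0]-.48)<.06); Pts=X[k]; print(len(Pts))
for lo,hi in((.01,.06),(.06,.075),(.075,.12),(.12,.145)):
    q=Pts[(Pts[:,2]>lo)&(Pts[:,2]<hi)]; print(lo,len(q),q.mean(0),cv2.minAreaRect((q[:,:2]*1000).astype(np.float32)) if len(q)>3 else 0)
E
python3 a1.py
```

```text
top base 0.5321555137634277 -0.1525188833475113 0.11283927410840988 fit [ 0.53642256 -0.11561402] 0.07547119958929673 11
stud [nan nan nan] 0 nan nan [nan nan nan]
orange 469.32 219.76 25 [ 0.49867985 -0.17440394  0.19516647] [[ 0.50066227 -0.18254589  0.18      ]] [[ 0.49920087 -0.17848773  0.19      ]]
hub 438.33561643835617 202.67808219178082 146 [ 0.53575801 -0.1145842   0.18224665] [0.18224665 0.18668172 0.18860574] [array([ 0.5391, -0.1209]), array([ 0.5372, -0.1177]), array([ 0.5353, -0.1144])]
scene base 0.6337039470672607 0.047932468354701996 0.2823329269886017 fit [0.61384898 0.06425836] 0.2745965273779703 14
stud [ 0.47414598 -0.10428104  0.016     ] 8 375.5 316.5 [ 0.47627268 -0.10223691  0.01352552]
orange nan nan 0 [nan nan nan] [[nan nan nan]] [[nan nan nan]]
hub 409.26635514018693 238.7196261682243 214 [ 0.52776807 -0.12569372  0.17649711] [0.17649711 0.18075137 0.18533446] [array([ 0.5419, -0.114 ]), array([ 0.5289, -0.1248]), array([ 0.516 , -0.1356])]
0.055 166 [0.48125264 0.20943038 0.06524607] ((483.6895751953125, 208.2911376953125), (44.042537689208984, 31.78680
[... 550 characters left out ...]
36767578), (47.537601470947266, 14.353562355041504), 73.92292022705078)
0.12 72 [0.48247978 0.20248554 0.12778876] ((484.50982666015625, 206.49462890625), (48.30765914916992, 12.672828674316406), 72.59255981445312)a1.py:19: RuntimeWarning: Mean of empty slice.
  v,u=np.nonzero(red); st=plane(c,[u.mean(),v.mean()],.016)[0]; print("stud",st,len(u),u.mean(),v.mean(), X[v,u].mean(0))
  ret = ret.dtype.type(ret / rcount)
  ret = um.true_divide(
a1.py:20: RuntimeWarning: Mean of empty slice.
  v,u=np.nonzero(org); print("orange",u.mean(),v.mean(),len(u),np.nanmedian(X[v,u],0),plane(c,[u.mean(),v.mean()],.18),plane(c,[u.mean(),v.mean()],.19))
  return np.nanmean(a, axis, out=out, keepdims=keepdims)
```

```bash
cat > a2.py <<'E'
from h import *
from scipy.optimize import least_squares
t=pickle.load(open("top0.pkl","rb"));s=pickle.load(open("scene0.pkl","rb"))
for n,c,g in (("top",t,(405,235)),("scene",s,(390,320))):
    hsv=cv2.cvtColor(c["image"],cv2.COLOR_BGR2HSV).astype(int); X=cloud(c)
    D=np.hypot(X[...,0]-.536,X[...,1]+.1156)
    wood=(hsv[...,0]>8)&(hsv[...,0]<25)&(hsv[...,1]>80)&(hsv[...,2]>80)&(D<.09)&(X[...,2]<.03)
    hull=cv2.convexHull(np.argwhere(wood)[:,::-1].astype(np.int32))[:,0]
    # dense contour points that lie on hull
    cn,_=cv2.findContours(wood.astype(np.uint8),cv2.RETR_EXTERNAL,cv2.CHAIN_APPROX_NONE); pts=np.vstack(cn)[:,0]
    P=plane(c,pts,.014)[:,:2]
    f=lambda p:np.hypot(P[:,0]-p[0],P[:,1]-p[1])-.075
    r=least_squares(f,[.536,-.115],loss="soft_l1",f_scale=.001); print(n,len(P),"centre",r.x,"med abs",np.median(abs(f(r.x))))
    red=((hsv[...,0]<7)|(hsv[...,0]>172))&(hsv[...,1]>130)&(D<.09)&(X[...,2]<.04)
    v,u=np.nonzero(red)
    if len(u): 
        q=plane(c,[u.mean(),v.mean()],.016)[0]; print("stud",q,len(u),np.linalg.norm(q[:2]-r.x),np.degrees(np.arctan2(*(q[:2]-r.x)[::-1])))
    A=X[(D>.022)&(D<.05)&(X[...,2]>.14)]; print("arm z",len(A),np.percentile(A[:,2],[10,50,90]))
    B=X[(D<.012)&(X[...,2]>.14)]; print("hub z",len(B),np.percentile(B[:,2],[10,50,90]))
    k=(D<.1)&(np.abs(X[...,2]-.014)<.01)&wood; print("base z",np.median(X[k][:,2]))
    # free arm direction
    k=(D>.025)&(D<.055)&(X[...,2]>.14)&(X[...,1]<-.115)&(X[...,0]<.54); Q=X[k][:,:2]-r.x; 
    if len(Q): print("free arm ang",len(Q),np.degrees(np.arctan2(*Q.mean(0)[::-1])))
E
python3 a2.py
```

```text
top 234 centre [ 0.53650418 -0.11663469] med abs 0.0017683678573831227
stud [ 0.47759044 -0.09973784  0.016     ] 4 0.061288926078430554 163.99675938882783
arm z 183 [0.17017822 0.17207944 0.17412695]
hub z 101 [0.17924163 0.18432927 0.18835647]
base z 0.01334669369632302
free arm ang 65 -122.33499040819986
scene 241 centre [ 0.52638664 -0.12869438] med abs 0.00227482581816342
stud [ 0.47414598 -0.10428104  0.016     ] 10 0.057663659942332045 154.9521581723146
arm z 195 [0.1654816  0.16970456 0.17110105]
hub z 102 [0.14285807 0.17969328 0.18563583]
base z 0.011688739721406993
free arm ang 36 -117.49959661939327
```

```bash
cat >> h.py <<'E'
def down(phi):
    y=np.array([np.cos(phi),np.sin(phi),0]);x=np.array([0,0,-1.]);z=np.cross(x,y)
    return R.from_matrix(np.c_[x,y,z]).as_rotvec()
E
python3 - <<'E'
from h import *
from cell import manip, inverse_kinematics as ik
print("start y",R.from_rotvec(manip.state()["tcp_rot"]).as_matrix().round(2))
ax=np.array([.5365,-.1163])
for a,r,zz in ((-121,.036,.16),(-121,.036,.30),(166,.036,.16),(166,.077,.2),(166,.14,.2)):
  p=np.r_[ax+r*np.array([np.cos(np.radians(a)),np.sin(np.radians(a))]),zz]
  for o in (-90,90):
    q=ik(p,down(np.radians(a+o))); print(a,r,o,None if q is None else np.round(q,2))
for o in (74,254):
    q=ik([.4837,.208,.103],down(np.radians(o))); print("gr",o,None if q is None else np.round(q,2))
E
```

```text
start y [[-0.    0.39  0.92]
 [-0.    0.92 -0.39]
 [-1.   -0.   -0.  ]]
-121 0.036 -90 None
-121 0.036 90 [-0.32  0.04  1.95 -0.    1.16  0.22]
-121 0.036 -90 None
-121 0.036 90 [-0.32 -0.04  1.77 -0.    1.42  0.22]
166 0.036 -90 [-0.26 -0.01  2.    0.    1.16 -1.59]
166 0.036 90 [-0.26 -0.01  2.   -0.    1.16  1.56]
166 0.077 -90 [-0.26 -0.12  2.03  0.    1.24 -1.59]
166 0.077 90 [-0.26 -0.12  2.03 -0.    1.24  1.55]
166 0.14 -90 [-0.26 -0.26  2.14  0.    1.26 -1.59]
166 0.14 90 [-0.26 -0.26  2.14 -0.    1.26  1.55]
gr 74 [ 0.36  0.07  2.02 -0.    1.05 -0.93]
gr 254 [0.36 0.07 2.02 0.   1.05 2.21]
```

```bash
python3 - <<'E'
from h import *
from cell import manip, cams, inverse_kinematics as ik
t=pickle.load(open("top0.pkl","rb")); X=cloud(t)
for uv in ((100,70),(300,70),(420,70),(520,160)): print("shelf",X[uv[1],uv[0]].round(3))
a=np.radians(-121); ax=np.array([.5365,-.1163])
p=np.r_[ax+.036*np.array([np.cos(a),np.sin(a)]),.31]
qf=ik(p,down(a+np.pi/2))
q1=np.array(ik([.45*np.cos(-.3),.45*np.sin(-.3),.31],down(-.5))); q1[0]=1.128
manip.set_joints(q1); print(manip.state()["clock"],manip.state()["tool_pos"])
q1[0]=-.32; manip.set_joints(q1); print(manip.state()["clock"])
manip.move_pose(p,down(a+np.pi/2)); manip.dwell(.2)
st=manip.state(); c=cams.capture("wrist"); pickle.dump((c,st),open("w1.pkl","wb")); print(st["clock"],st["tool_pos"],p, st["contact_force"])
cv2.imwrite("pics/w1.png",c["image"])
E
```

```text
shelf [0.644 0.45  0.521]
shelf [0.649 0.174 0.519]
shelf [0.653 0.012 0.52 ]
shelf [ 0.658 -0.339  0.12 ]
1.125 [0.1702707  0.4171261  0.30974886]
3.2583
3.9 [ 0.51727495 -0.14653184  0.31033167] [ 0.51795863 -0.14715802  0.31      ] [0.25672428 0.06802194 0.34177906]
```

View pics/w1.png

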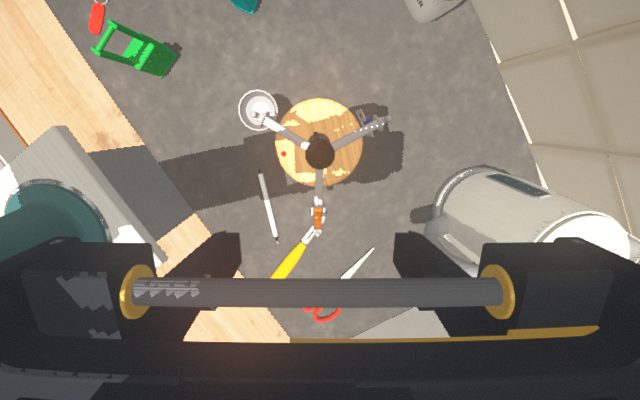

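```bash
cat > a3.py <<'E'
from h import *
import sys
from scipy.optimize import least_squares
c,st=pickle.load(open(sys.argv[1],"rb"))
hsv=cv2.cvtColor(c["image"],cv2.COLOR_BGR2HSV).astype(int); X=cloud(c,st)
ax0=np.array([.5365,-.1163]); D=np.hypot(X[...,0]-ax0[0],X[...,1]-ax0[1])
wood=(hsv[...,0]>8)&(hsv[...,0]<25)&(hsv[...,1]>60)&(D<.09)&(X[...,2]<.03)
cn,_=cv2.findContours(wood.astype(np.uint8),cv2.RETR_EXTERNAL,cv2.CHAIN_APPROX_NONE); pts=np.vstack(cn)[:,0]
P=plane(c,pts,.014,st)[:,:2]
f=lambda p:np.hypot(P[:,0]-p[0],P[:,1]-p[1])-.075
r=least_squares(f,ax0,loss="soft_l1",f_scale=.0007).x; print("centre",r,"med",np.median(abs(f(r))))
red=((hsv[...,0]<7)|(hsv[...,0]>172))&(hsv[...,1]>130)&(D<.09)&(X[...,2]<.04)
v,u=np.nonzero(red); q=plane(c,[u.mean(),v.mean()],.016,st)[0,:2]
print("stud",q,len(u),np.linalg.norm(q-r),"ang",np.degrees(np.arctan2(*(q-r)[::-1])))
B=X[(D<.012)&(X[...,2]>.14)]; print("hub z",len(B),np.percentile(B[:,2],[10,50,90,97]))
blk=(D<.03)&(X[...,2]>.15)&(hsv[...,2]<70); v,u=np.nonzero(blk); print("hub px",u.mean(),v.mean(),[plane(c,[u.mean(),v.mean()],z,st)[0,:2].round(4) for z in(.17,.18,.19)])
print("base z",np.median(X[wood][:,2]))
D=np.hypot(X[...,0]-r[0],X[...,1]-r[1])
org=(hsv[...,0]>3)&(hsv[...,0]<18)&(hsv[...,1]>150)&(D<.1)&(X[...,2]>.13); v,u=np.nonzero(org)
print("orange",len(u),u.mean(),v.mean(),np.percentile(X[org][:,2],[5,25,50,75,95]),"r",np.percentile(D[org],[5,50,95]))
Q=X[org][:,:2]-r; aa=np.arctan2(*Q.mean(0)[::-1]); print("ang orange",np.degrees(aa))
ang=np.arctan2(X[...,1]-r[1],X[...,0]-r[0]); dd=np.abs((ang-aa+np.pi)%(2*np.pi)-np.pi)
k=(D>.022)&(D<.052)&(X[...,2]>.14)&(dd<.5); Q=X[k][:,:2]-r; print("arm ang",len(Q),np.degrees(np.arctan2(*Q.mean(0)[::-1])),"z",np.percentile(X[k][:,2],[10,50,90]))
k=(D>.08)&(D<.1)&(X[...,2]>.1)&(dd<.3); print("lip z",k.sum(),np.percentile(X[k][:,2],[10,50,90,97]) if k.any() else 0)
E
python3 a3.py w1.pkl
```

```text
centre [ 0.53830558 -0.11632013] med 0.009131601441408385
stud [ 0.47864439 -0.09992176] 13 0.061873770770457685 ang 164.6313009068095
hub z 2943 [0.18763207 0.42620048 0.44932854 0.45047777]
hub px 336.1024456521739 367.57780797101447 [array([ 0.3998, -0.3964]), array([ 0.4046, -0.3867]), array([ 0.4094, -0.377 ])]
base z 0.013558691612649637
orange 111 317.6666666666667 217.8918918918919 [0.18567535 0.19111979 0.19256915 0.19883488 0.20313641] r [0.06148004 0.06724602 0.08090538]
ang orange -122.57930476998105
arm ang 212 -123.02087323792168 z [0.17177578 0.17278081 0.17375937]
lip z 92 [0.17230168 0.19023316 0.19327099 0.19368582]
```

```bash
cat > rot.py <<'E'
from h import *
from cell import manip, cams
ax=np.array([.5370,-.1165]); r=.036; z=.151
P=lambda a:np.r_[ax+r*np.array([np.cos(a),np.sin(a)]),z]
pr=lambda n:(lambda s:print(n,round(s["clock"],2),s["tool_pos"].round(4),s["contact_force"].round(1),round(s["gripper_width"],4)))(manip.state())
a0=np.radians(-123); a1=np.radians(164.4-360)
manip.set_gripper(.045,12)
manip.move_pose(np.r_[P(a0)[:2],.25],down(a0+np.pi/2)); pr("above")
manip.move_linear(P(a0),rate=.08); pr("down")
if np.abs(manip.state()["contact_force"]).max()>8: raise SystemExit("contact")
manip.set_gripper(0.0,12); pr("grip")
for a in np.linspace(a0,a1,9)[1:]:
    manip.move_linear(P(a),rate=.025,rot=down(a+np.pi/2)); pr(round(np.degrees(a)))
E
python3 rot.py
```

```text
above 5.08 [ 0.5162 -0.1463  0.2487] [-0.5  0.2  1. ] 0.0451
down 6.46 [ 0.518  -0.1469  0.1517] [-0.  -0.9  0.9] 0.0449
grip 7.22 [ 0.5174 -0.1467  0.151 ] [-1.3 -0.1 -0.6] -0.0
-132 7.59 [ 0.5129 -0.1432  0.151 ] [-1.3  0.7  0.4] 0.0005
-141 7.97 [ 0.5091 -0.1392  0.1511] [-0.1 -0.2  0.1] 0.0005
-150 8.34 [ 0.5059 -0.1345  0.1511] [ 0.4  0.5 -1.1] 0.0004
-159 8.72 [ 0.5035 -0.1294  0.151 ] [ 0.  -0.1  0.4] 0.0005
-168 9.09 [ 0.5019 -0.1239  0.151 ] [-0.3 -1.1  0.4] 0.0007
-177 9.47 [ 0.5011 -0.1183  0.151 ] [1.2 0.  0.3] 0.0007
-187 9.84 [ 0.5013 -0.1126  0.151 ] [ 0.3 -0.9  0.6] 0.0005
-196 10.22 [ 0.5024 -0.107   0.151 ] [-0.   0.3  0.2] 0.0003
```

```bash
python3 - <<'E'
from h import *
from cell import manip, cams
for n in ("wrist","scene","top"):
    st=manip.state(); c=cams.capture(n); pickle.dump((c,st),open(n+"2.pkl","wb"))
    if n=="wrist": cv2.imwrite("pics/w2.png",c["image"])
    if n=="scene": crop(c,300,130,480,350,3,"pics/s2.png")
    if n=="top": crop(c,370,130,500,250,5,"pics/t2.png")
E
```

```text
(no output)
```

View pics/w2.png

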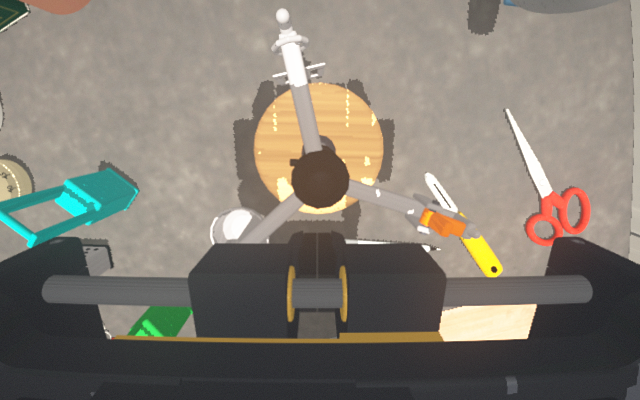

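View pics/s2.png

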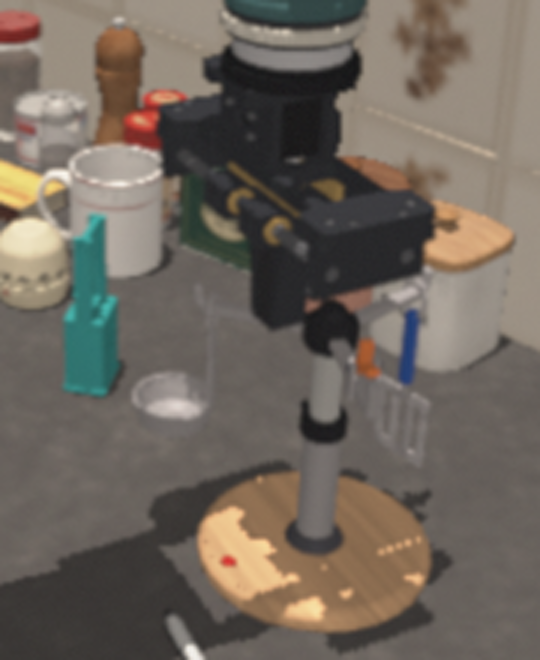

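```bash
python3 a3.py wrist2.pkl; python3 - <<'E'
from h import *
s,st=pickle.load(open("scene2.pkl","rb")); T=st["tool_pos"]; print("tcp scene px",proj(s,T), "grasp",proj(s,T+[0,0,.019]),"crop",(proj(s,T)-[300,130])*3)
w,st=pickle.load(open("wrist2.pkl","rb")); print("wrist px",proj(w,T,st),proj(w,T+[0,0,.019],st))
print(st["joint_pos"].round(3))
X=cloud(s); print(X[130+300//3,300+285//3],X[130+325//3,300+320//3])
E
```

```text
centre [ 0.538544   -0.11806853] med 0.002275646034111456
stud [nan nan] 0 nan ang nan
hub z 4859 [0.18390107 0.2645299  0.27321045 0.28625781]
hub px 319.3293551174946 329.1394296061566 [array([ 0.4349, -0.0889]), array([ 0.4433, -0.091 ]), array([ 0.4516, -0.0932])]
base z 0.01380914882972975
orange 657 442.9117199391172 224.08980213089802 [0.18667954 0.19128008 0.19325226 0.20033054 0.20288087] r [0.05946536 0.06448669 0.07896319]
ang orange -122.8341099460993
arm ang 14569 -129.3380631557609 z [0.26396269 0.28457872 0.29190881]
lip z 1748 [0.18863042 0.25495276 0.26467214 0.26854357]
tcp scene px [[390.75158835 251.41699484]] grasp [[391.29140664 242.2851292 ]] crop [[272.25476504 364.25098452]]
wrist px [[318.73626759 225.9603378 ]] [[318.97305317 236.82446854]]
[-2.580e-01 -1.000e-03  2.004e+00 -0.000e+00  1.139e+00  1.581e+00]
[ 0.49360314 -0.12171441  0.20466409] [ 0.52380232 -0.12157605  0.17701739]a3.py:13: RuntimeWarning: Mean of empty slice.
  v,u=np.nonzero(red); q=plane(c,[u.mean(),v.mean()],.016,st)[0,:2]
  ret = ret.dtype.type(ret / rcount)
```

View pics/t2.png

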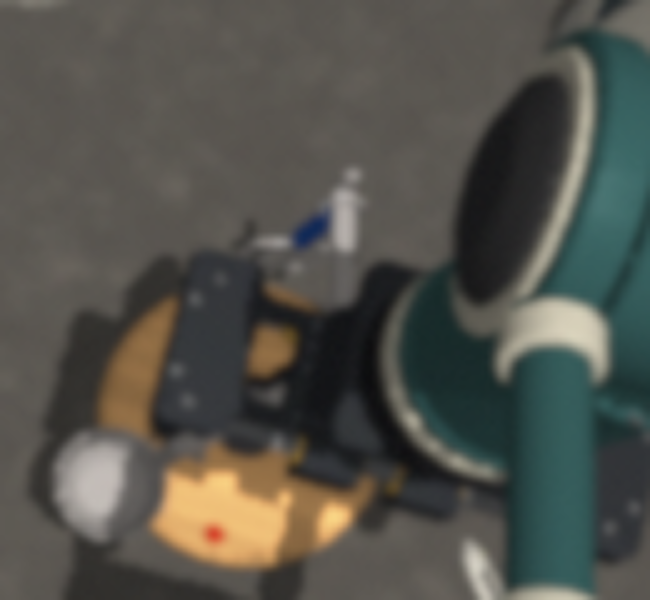

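```bash
python3 - <<'E'
from h import *
s,st=pickle.load(open("scene2.pkl","rb")); T=st["tool_pos"]; X=cloud(s)
for v in range(196,262,4): print(v,[(tuple((X[v,u]*1000).round().astype(int))) for u in range(378,404,5)])
crop(s,340,170,460,270,6,"pics/s2b.png")
E
```

```text
196 [(np.int64(477), np.int64(-94), np.int64(264)), (np.int64(473), np.int64(-110), np.int64(271)), (np.int64(480), np.int64(-115), np.int64(271)), (np.int64(470), np.int64(-134), np.int64(281)), (np.int64(465), np.int64(-149), np.int64(288)), (np.int64(467), np.int64(-157), np.int64(290))]
200 [(np.int64(479), np.int64(-93), np.int64(256)), (np.int64(465), np.int64(-118), np.int64(269)), (np.int64(469), np.int64(-125), np.int64(270)), (np.int64(475), np.int64(-131), np.int64(271)), (np.int64(465), np.int64(-150), np.int64(281)), (np.int64(456), np.int64(-167), np.int64(291))]
204 [(np.int64(770), np.int64(190), np.int64(43)), (np.int64(462), np.int64(-121), np.int64(264)), (np.int64(465), np.int64(-129), np.int64(266)), (np.int64(472), np.int64(-134), np.int64(266)), (np.int64(481), np.int64(-136), np.int64(264)), (np.int64(446), np.int64(-177), np.int64(291))]
208 [(np.int64(771), np.int64(191), np.int64(30)), (np.int64(462), np.int64(-122), np.int64(258)), (np.int64(463), np.int64(-131), np.int64(260)), (np.int64(466), np.int64(-140), np.int64(263)), (np.int64(483), np.int64(-135)
[... 3054 characters left out ...]
 np.int64(-4)), (np.int64(684), np.int64(51), np.int64(-2)), (np.int64(695), np.int64(45), np.int64(-4)), (np.int64(703), np.int64(36), np.int64(-4))]
256 [(np.int64(645), np.int64(62), np.int64(-3)), (np.int64(655), np.int64(55), np.int64(-3)), (np.int64(662), np.int64(45), np.int64(-1)), (np.int64(673), np.int64(40), np.int64(-4)), (np.int64(681), np.int64(31), np.int64(-2)), (np.int64(690), np.int64(24), np.int64(-3))]
260 [(np.int64(635), np.int64(51), np.int64(-4)), (np.int64(643), np.int64(43), np.int64(-3)), (np.int64(653), np.int64(37), np.int64(-5)), (np.int64(661), np.int64(28), np.int64(-4)), (np.int64(671), np.int64(22), np.int64(-5)), (np.int64(677), np.int64(12), np.int64(-2))]
```

View pics/s2b.png

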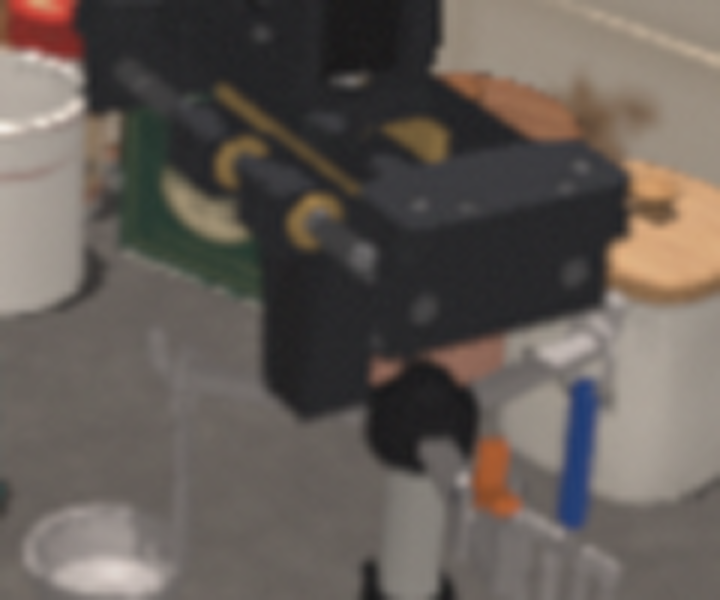

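```bash
python3 - <<'E'
from h import *
for f in ("w1.pkl","wrist2.pkl"):
    c,st=pickle.load(open(f,"rb")); X=cloud(c,st); Rt=R.from_rotvec(st["tcp_rot"]).as_matrix(); Q=(X-st["tool_pos"])@Rt*1000
    for u in ((215,230,238,395,405,430) if f=="w1.pkl" else (295,305,315,325,340)):
        print(f,u,[(v,*Q[v,u].round().astype(int).tolist()) for v in range(224,300,8)])
E
```

```text
w1.pkl 215 [(224, 310, -193, 113), (232, 311, -195, 130), (240, -48, -53, -12), (248, -55, -51, -10), (256, -63, -48, -10), (264, -69, -46, -10), (272, -71, -45, -7), (280, -111, -29, -27), (288, -115, -28, -27), (296, -116, -28, -25)]
w1.pkl 230 [(224, 310, -164, 113), (232, -33, -50, -10), (240, -44, -47, -10), (248, -52, -44, -9), (256, -53, -44, -5), (264, -54, -44, -1), (272, -54, -45, 3), (280, -112, -25, -28), (288, -114, -24, -27), (296, -116, -24, -26)]
w1.pkl 238 [(224, 310, -149, 113), (232, -33, -45, -10), (240, -37, -45, -7), (248, -40, -44, -3), (256, -41, -44, 1), (264, -41, -44, 6), (272, 1209, -445, 737), (280, -112, -22, -28), (288, -115, -22, -27), (296, -116, -21, -26)]
w1.pkl 395 [(224, 311, 147, 114), (232, -34, 44, -11), (240, -35, 44, -6), (248, -36, 44, -2), (256, -39, 44, 2), (264, -39, 44, 7), (272, 311, 155, 216), (280, -112, 21, -28), (288, -114, 21, -27), (296, -116, 21, -25)]
w1.pkl 405 [(224, 310, 166, 113), (232, -34, 50, -11), (240, -45, 46, -10), (248, -52, 44, -9), (256, -54, 44, -6), (264, -54, 44, -1), (272, -56, 44, 2), (280, -113, 24, -29), (28
[... 678 characters left out ...]
, (288, -114, -5, -26), (296, -116, -5, -24)]
wrist2.pkl 315 [(224, 151, -3, 55), (232, 152, -3, 66), (240, -44, -2, -9), (248, -54, -2, -9), (256, -56, -2, -5), (264, -55, -2, 0), (272, -77, -2, -9), (280, -113, -2, -28), (288, -114, -2, -25), (296, -116, -2, -24)]
wrist2.pkl 325 [(224, 151, 9, 55), (232, 150, 9, 65), (240, -43, 3, -8), (248, -54, 3, -9), (256, -63, 2, -9), (264, -71, 2, -9), (272, -77, 2, -9), (280, -112, 1, -27), (288, -115, 1, -26), (296, -116, 1, -25)]
wrist2.pkl 340 [(224, 152, 28, 55), (232, 151, 29, 66), (240, -47, 11, -10), (248, -58, 10, -11), (256, -66, 9, -10), (264, -73, 9, -11), (272, -109, 5, -27), (280, -113, 5, -27), (288, -115, 5, -26), (296, -115, 5, -24)]
```

```bash
sed -i 's/ax=.*; r=.036; z=.151/ax=np.array([.5375,-.1168]); r=.036; z=.118/; s/164.4-360/164.2-360/' rot.py
python3 - <<'E'
s=open("rot.py").read()
s=s.replace('manip.set_gripper(.045,12)\n','p0=manip.state()["tool_pos"]; manip.move_linear([p0[0],p0[1],.24],rate=.2); manip.set_gripper(.045,12)\n')
s=s.replace('12); pr("grip")','12); pr("grip")\nif manip.state()["gripper_width"]<.006: raise SystemExit("missed")')
open("rot.py","w").write(s)
E
python3 rot.py
```

```text
above 12.96 [ 0.5178 -0.1469  0.2499] [-0.7  0.4  0.6] 0.0449
down 14.76 [ 0.5183 -0.1471  0.1186] [ 0.   0.3 -0.3] 0.0448
grip 15.38 [ 0.5184 -0.1474  0.1181] [ 0.6 -2.  -1.4] 0.0097
-132 15.76 [ 0.5138 -0.1437  0.1181] [ 3.3 -1.5 -1.5] 0.0096
-141 16.13 [ 0.51   -0.1395  0.1181] [ 4.1 -2.  -1.9] 0.0095
-150 16.51 [ 0.507  -0.1348  0.1182] [ 5.1 -2.6 -2.6] 0.0095
-159 16.88 [ 0.5048 -0.1297  0.1181] [ 6.  -1.8 -4.2] 0.0098
-168 17.26 [ 0.5035 -0.1244  0.1182] [ 6.6 -2.9 -4.4] 0.0096
-178 17.63 [ 0.503  -0.119   0.1182] [ 6.6 -3.3 -5.1] 0.0099
-187 18.01 [ 0.5034 -0.1136  0.1182] [ 6.7 -4.8 -7.5] 0.0099
-196 18.38 [ 0.5046 -0.1083  0.1182] [ 6.9 -6.5 -5.7] 0.0101
```

```bash
python3 - <<'E'
from h import *
from cell import manip, cams
manip.set_gripper(.06,40)
p=manip.state()["tool_pos"]; manip.move_linear([p[0]-.03,p[1]+.01,.26],rate=.25)
st=manip.state(); c=cams.capture("wrist"); pickle.dump((c,st),open("w3.pkl","wb")); print(st["clock"],st["tool_pos"],st["contact_force"].round(1))
cv2.imwrite("pics/w3.png",c["image"])
E
python3 a3.py w3.pkl
```

```text
19.975 [ 0.47236225 -0.09684845  0.25891021] [ 0.4 -0.5 -0.1]
centre [ 0.53783266 -0.11721512] med 0.005957224665462238
stud [nan nan] 0 nan ang nan
hub z 575 [0.18037651 0.18571669 0.18817054 0.18883834]
hub px nan nan [array([nan, nan]), array([nan, nan]), array([nan, nan])]
base z 0.013694946716280076
orange 116 318.4741379310345 195.85344827586206 [0.18484651 0.18851438 0.1939857  0.20170602 0.20285993] r [0.06002794 0.06352945 0.06754024]
ang orange 162.8765037645327
arm ang 16493 163.18046924815354 z [0.372747   0.39300182 0.39901556]
lip z 111 [0.17790888 0.19001799 0.19336322 0.19402203]a3.py:13: RuntimeWarning: Mean of empty slice.
  v,u=np.nonzero(red); q=plane(c,[u.mean(),v.mean()],.016,st)[0,:2]
  ret = ret.dtype.type(ret / rcount)
a3.py:16: RuntimeWarning: Mean of empty slice.
  blk=(D<.03)&(X[...,2]>.15)&(hsv[...,2]<70); v,u=np.nonzero(blk); print("hub px",u.mean(),v.mean(),[plane(c,[u.mean(),v.mean()],z,st)[0,:2].round(4) for z in(.17,.18,.19)])
```

View pics/w3.png

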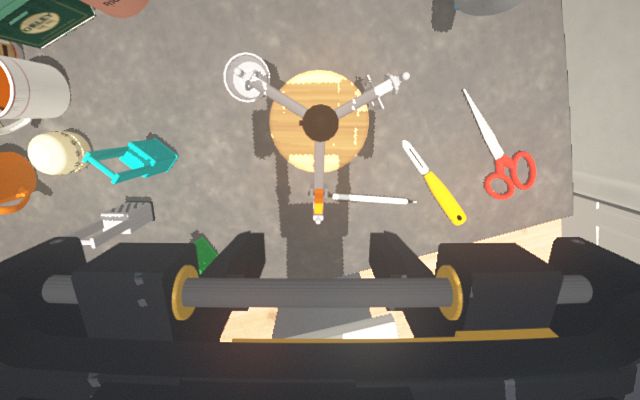

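```bash
cat > g1.py <<'E'
from h import *
from cell import manip, cams
c,st=pickle.load(open("w3.pkl","rb")); X=cloud(c,st)
ax=np.array([.5378,-.117]); D=np.hypot(X[...,0]-ax[0],X[...,1]-ax[1]); ang=np.degrees(np.arctan2(X[...,1]-ax[1],X[...,0]-ax[0]))
k=(D>.07)&(D<.11)&(X[...,2]>.184)&(X[...,2]<.2)&(abs(ang-164)<12); print("lip",k.sum(),np.percentile(D[k],[5,50,95]),np.median(ang[k]))
k=(D>.022)&(D<.05)&(X[...,2]>.15)&(X[...,2]<.18)&(abs(ang-164)<30); print("arm",k.sum(),np.median(ang[k]),np.percentile(X[k][:,2],[10,50,90]))
o=down(np.radians(254))
manip.move_pose([.4837,.208,.21],o); manip.dwell(.15)
st=manip.state(); c=cams.capture("wrist"); pickle.dump((c,st),open("w4.pkl","wb")); print(st["clock"],st["tool_pos"])
cv2.imwrite("pics/w4.png",c["image"])
X=cloud(c,st); D=np.hypot(X[...,0]-.4837,X[...,1]-.208)
for lo,hi in((.055,.075),(.12,.145)):
    q=X[(D<.05)&(X[...,2]>lo)&(X[...,2]<hi)]; print(lo,len(q),cv2.minAreaRect((q[:,:2]*1000).astype(np.float32)),q.mean(0), np.percentile(q[:,2],[5,50,95]))
E
python3 g1.py
```

```text
lip 169 [0.07360269 0.08391814 0.08942374] 162.8675111645579
arm 306 162.8010285153178 [0.1716977  0.1726861  0.17360524]
21.3583 [0.48425313 0.20683042 0.21025963]
0.055 806 ((486.5939025878906, 209.59078979492188), (42.95198059082031, 28.742942810058594), 73.7176742553711) [0.48776008 0.20926265 0.06564354] [0.06328173 0.06592149 0.0671757 ]
0.12 428 ((484.80810546875, 210.1431884765625), (43.36804962158203, 13.870881080627441), 73.56040954589844) [0.48565714 0.2100721  0.13254017] [0.12696322 0.13318948 0.13452974]
```

View pics/w4.png

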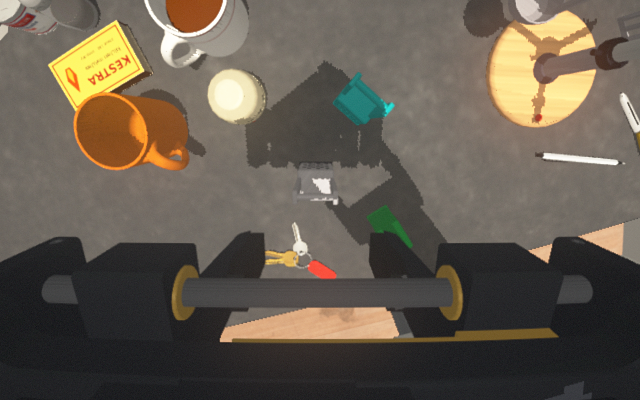

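```bash
cat > g2.py <<'E'
from h import *
from cell import manip, cams
pr=lambda n:(lambda s:print(n,round(s["clock"],2),s["tool_pos"].round(4),s["contact_force"].round(1),round(s["gripper_width"],4)))(manip.state())
o=down(np.radians(253.7)); p=[.485,.2098]
manip.move_pose([*p,.18],o); manip.set_gripper(.075,40)
manip.move_linear([*p,.069],rate=.1); manip.dwell(.1); pr("down")
manip.set_gripper(0.02,40); pr("grip")
if manip.state()["gripper_width"]<.038: raise SystemExit("missed")
manip.move_linear([*p,.11],rate=.1); manip.dwell(.2); pr("lift")
E
python3 g2.py
```

```text
down 23.43 [0.4857 0.2101 0.0699] [ 0.4 -0.2 -0.6] 0.0749
grip 24.01 [0.485  0.2097 0.0691] [ 0.4 -0.5  0.3] 0.0435
lift 24.77 [0.4842 0.2095 0.109 ] [ 0.6 -0.1 -2. ] 0.0436
```

```bash
cat > g3.py <<'E'
from h import *
from cell import manip, cams
pr=lambda n:(lambda s:print(n,round(s["clock"],2),s["tool_pos"].round(4),s["contact_force"].round(1),round(s["gripper_width"],4)))(manip.state())
ax=np.array([.5378,-.117]); a=np.radians(162.8); d=np.array([np.cos(a),np.sin(a)]); o=down(a+np.pi/2)
s=manip.state()["tool_pos"]
manip.move_linear([s[0],s[1],.225],rate=.2)
q=ax+.135*d
manip.move_pose([*q,.225],o); pr("over")
manip.move_linear([*q,.1435],rate=.15); manip.dwell(.2); pr("appr")
st=manip.state(); c=cams.capture("wrist"); pickle.dump((c,st),open("w5.pkl","wb")); cv2.imwrite("pics/w5.png",c["image"]); crop(c,240,120,400,300,4,"pics/w5c.png")
c=cams.capture("scene"); pickle.dump((c,st),open("s5.pkl","wb"));crop(c,320,120,460,330,2.8,"pics/s5.png")
E
python3 g3.py
```

```text
over 26.63 [ 0.409  -0.0765  0.2246] [-0.2 -0.9 -0.4] 0.0434
appr 27.52 [ 0.41   -0.0773  0.1448] [-1.   0.7 -1.8] 0.0434
```

View pics/w5c.png

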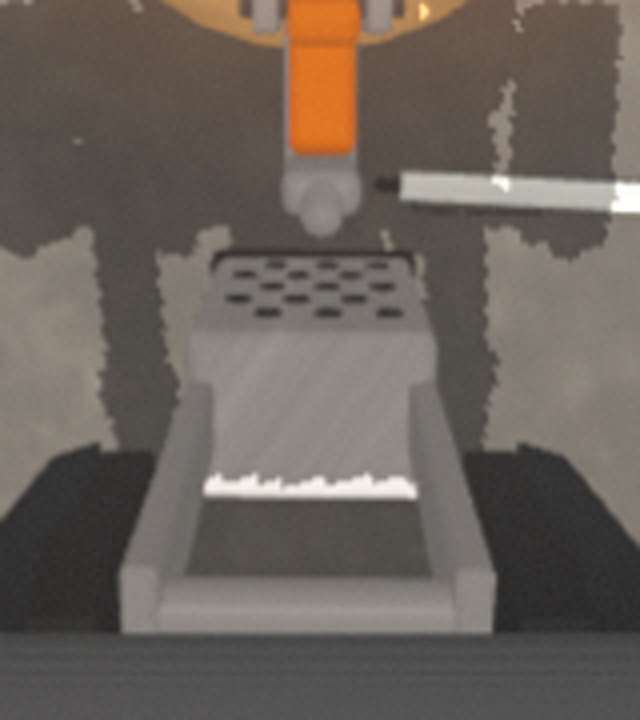

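View pics/s5.png

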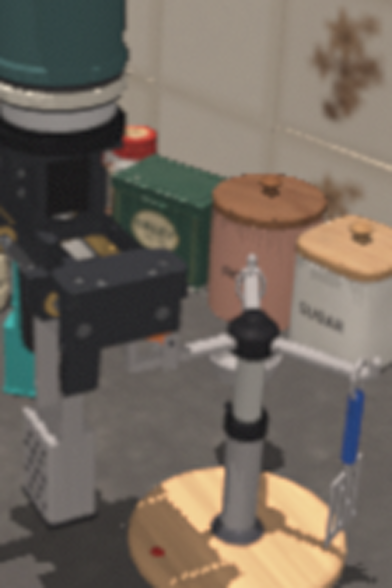

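```bash
cat > a5.py <<'E'
from h import *
c,st=pickle.load(open("w5.pkl","rb")); X=cloud(c,st); Rt=R.from_rotvec(st["tcp_rot"]).as_matrix(); Q=(X-st["tool_pos"])@Rt*1000
hsv=cv2.cvtColor(c["image"],cv2.COLOR_BGR2HSV).astype(int)
b=np.zeros(X.shape[:2],bool); b[264:279,268:368]=1; b&=(Q[...,0]<-50)&(Q[...,0]>-75)
print("bar tool",b.sum(),np.percentile(Q[b],[3,50,97],axis=0).round(1).tolist()); print("bar world",np.percentile(X[b],[3,50,97],axis=0).round(4).tolist())
for v in (264,268,272,276): print(v,[Q[v,u].round(1).tolist() for u in (280,300,316,335,355)])
a=np.zeros(X.shape[:2],bool); a[100:185,290:345]=1; a&=(X[...,2]>.15)&(X[...,2]<.21)
print("arm tool",a.sum(),np.percentile(Q[a],[3,50,97],axis=0).round(1).tolist())
for lo in range(50,110,5):
    k=a&(Q[...,2]<-0)&(np.abs(-Q[...,2]-lo)<2.5)
    if k.sum(): print(-lo,k.sum(),"y",np.percentile(Q[k][:,1],[3,50,97]).round(1),"zworld",np.percentile(X[k][:,2],[3,50,97]).round(4))
og=a&(hsv[...,1]>150); print("orange y",np.median(Q[og][:,1]),"z",np.percentile(Q[og][:,2],[2,50,98]))
E
python3 a5.py
```

```text
bar tool 1396 [[-65.7, -22.9, -5.2], [-64.0, -1.3, -2.1], [-60.2, 21.6, 1.4]]
bar world [[0.4042, -0.0979, 0.205], [0.4118, -0.0767, 0.2088], [0.42, -0.056, 0.2105]]
264 [[-60.5, -19.0, -3.6], [-60.5, -9.4, -3.6], [-60.7, -1.7, -3.7], [-60.2, 7.4, -3.4], [-64.5, 16.3, -5.7]]
268 [[-64.2, -18.5, -3.5], [-62.0, -9.3, -2.3], [-62.0, -1.7, -2.3], [-63.5, 7.2, -3.1], [-65.4, 16.3, -4.2]]
272 [[-64.7, -18.5, -1.7], [-64.3, -9.2, -1.5], [-64.4, -1.7, -1.6], [-64.4, 7.1, -1.5], [-65.7, 16.3, -2.3]]
276 [[-63.5, -18.8, 1.1], [-64.9, -9.2, 0.2], [-64.8, -1.7, 0.3], [-63.6, 7.2, 1.0], [-65.7, 16.4, -0.2]]
arm tool 1795 [[-57.8, -7.4, -79.1], [-44.5, 0.2, -66.5], [-26.8, 7.8, -45.0]]
-50 198 y [-4.5 -0.2  4.7] zworld [0.1718 0.1887 0.1918]
-55 181 y [-4.4  0.2  4. ] zworld [0.1722 0.1923 0.1937]
-60 193 y [-4.4 -0.3  4. ] zworld [0.1722 0.1909 0.1927]
-65 238 y [-6.8  0.   7.3] zworld [0.1766 0.1903 0.2034]
-70 429 y [-9.3  0.   9.3] zworld [0.1856 0.1892 0.2035]
-75 287 y [-7.3  0.4  7.8] zworld [0.1712 0.1874 0.1898]
-80 112 y [-4.3  0.4  5.1] zworld [0.1708 0.1727 0.1739]
orange y 0.20222396465502718 z [-73.81365999 -63.53624296 -52.96150526]
```

```bash
cat >> a5.py <<'E'
print("----")
d=np.array([np.cos(np.radians(162.8)),np.sin(np.radians(162.8))]); print("tcp r",(st["tool_pos"][:2]-[.5378,-.117])@d)
n=a
for lo in np.arange(36,84,2):
    k=n&(np.abs(-Q[...,2]-lo)<1)
    if k.sum(): print(-lo,k.sum(),"zworld",np.percentile(X[k][:,2],[50,97]).round(4),"sat",np.median(hsv[k][:,1]))
E
python3 a5.py | sed -n '/----/,$p'
```

```text
----
tcp r 0.13383754298932465
-42 9 zworld [0.1929 0.1934] sat 27.0
-44 47 zworld [0.193  0.1944] sat 24.0
-46 81 zworld [0.1907 0.194 ] sat 23.0
-48 90 zworld [0.1897 0.1921] sat 24.0
-50 109 zworld [0.1853 0.19  ] sat 25.0
-52 32 zworld [0.1919 0.1928] sat 153.5
-54 75 zworld [0.1925 0.1938] sat 212.0
-56 71 zworld [0.1921 0.1932] sat 210.0
-58 88 zworld [0.1913 0.1928] sat 211.0
-60 73 zworld [0.1909 0.1926] sat 210.0
-62 72 zworld [0.19   0.1913] sat 210.0
-64 77 zworld [0.1895 0.1909] sat 209.0
-66 109 zworld [0.2018 0.2036] sat 206.0
-68 142 zworld [0.2011 0.2037] sat 131.0
-70 207 zworld [0.1891 0.2034] sat 84.0
-72 148 zworld [0.1886 0.1945] sat 87.0
-74 145 zworld [0.188  0.1897] sat 67.0
-76 89 zworld [0.1732 0.1898] sat 47.0
-78 75 zworld [0.1726 0.1738] sat 48.0
-80 56 zworld [0.1728 0.1742] sat 49.0
```

```bash
cat > g4.py <<'E'
from h import *
from cell import manip, cams
pr=lambda n:(lambda s:print(n,round(s["clock"],2),s["tool_pos"].round(4),s["contact_force"].round(1),round(s["gripper_width"],4)))(manip.state())
ax=np.array([.5378,-.117]); a=np.radians(162.8); d=np.array([np.cos(a),np.sin(a)]); t=np.array([-d[1],d[0]])
q=ax+.0765*d
for r in (.100,.0765):
    manip.move_linear([*(ax+r*d),.1435],rate=.08); manip.dwell(.1); pr(r)
    if np.abs(manip.state()["contact_force"][:2]).max()>6: raise SystemExit("touch")
F=lambda:np.mean([ (manip.dwell(.02),manip.state()["contact_force"])[1] for _ in range(4)],0)
b=F(); print("base",b.round(2))
manip.move_linear([*q,.138],rate=.04)
z=.138
while z>.1185:
    z-=.001; manip.move_linear([*q,z],rate=.03); f=F()-b; s=manip.state()
    print(round(z,4),round(s["tool_pos"][2],4),f.round(1),round(s["clock"],2))
    if f[2]>12 or np.hypot(*f[:2])>12: break
st=manip.state(); c=cams.capture("wrist"); pickle.dump((c,st),open("w6.pkl","wb")); crop(c,240,100,400,300,3,"pics/w6c.png")
c=cams.capture("scene"); crop(c,320,120,460,330,2.8,"pics/s6.png")
E
python3 g4.py
```

```text
0.1 28.31 [ 0.4417 -0.0873  0.1432] [ 0.1  0.2 -1.5] 0.0435
0.0765 28.85 [ 0.4644 -0.0943  0.1433] [ 0.4 -0.  -1.8] 0.0432
base [-0.19 -0.06 -1.36]
0.137 0.1371 [0.7 0.  0.1] 29.52
0.136 0.136 [ 0.2  0.2 -0.3] 29.84
0.135 0.1349 [ 0.3 -0.1 -0.3] 30.16
0.134 0.1343 [-0.1  0.3  1.7] 30.48
0.133 0.1335 [-0.8  0.4  5. ] 30.79
0.132 0.132 [-1.3  1.1  5.4] 31.11
0.131 0.1308 [-1.9  1.3  4.9] 31.43
0.13 0.1297 [-2.7  1.   4.7] 31.74
0.129 0.1287 [-2.9  1.2  4.6] 32.06
0.128 0.1278 [-3.3  1.1  4.5] 32.38
0.127 0.1268 [-3.9  1.6  4.3] 32.69
0.126 0.1258 [-4.2  2.1  4. ] 33.01
0.125 0.1249 [-3.9  1.1  4. ] 33.33
0.124 0.124 [-3.7  1.6  3.8] 33.64
0.123 0.1233 [-4.1  1.6  5.5] 33.96
0.122 0.1231 [-6.7  1.6 10. ] 34.27
0.121 0.1228 [-8.9  3.2 14.7] 34.59
```

```bash
sleep 1; ls pics
```

```text
s2.png
s2b.png
s5.png
s6.png
scar.png
scene0.png
sleft.png
t2.png
top0.png
topcar.png
topleft.png
w1.png
w2.png
w3.png
w4.png
w5.png
w5c.png
w6c.png
wrist0.png
```

View pics/w6c.png

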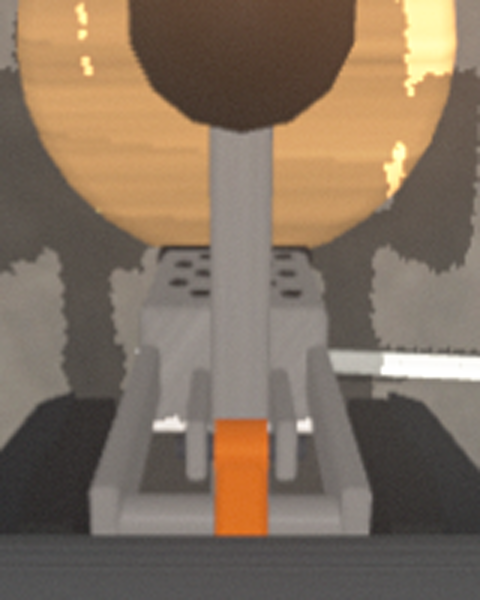

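View pics/s6.png

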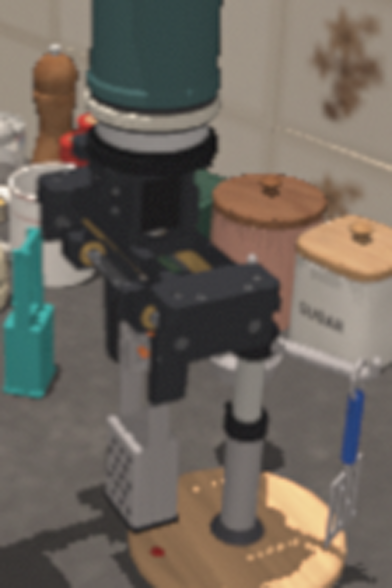

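```bash
cat > g5.py <<'E'
from h import *
from cell import manip, cams
pr=lambda n:(lambda s:print(n,round(s["clock"],2),s["tool_pos"].round(4),s["contact_force"].round(1),round(s["gripper_width"],4)))(manip.state())
s=manip.state()["tool_pos"]; ax=np.array([.5378,-.117]); a=np.radians(162.8); d=np.array([np.cos(a),np.sin(a)]); q=ax+.0765*d
manip.move_linear([*q,.1226],rate=.03); pr("relax")
manip.set_gripper(.080,20); manip.dwell(.2); pr("open")
manip.move_linear([*q,.20],rate=.08); pr("up"); manip.move_linear([*q,.25],rate=.15)
manip.dwell(.2); st=manip.state(); c=cams.capture("wrist"); pickle.dump((c,st),open("w7.pkl","wb")); crop(c,220,100,420,260,3.5,"pics/w7c.png")
c=cams.capture("scene"); pickle.dump((c,st),open("s7.pkl","wb")); crop(c,320,120,460,330,2.8,"pics/s7.png"); pr("end")
E
python3 g5.py
```

```text
relax 34.94 [ 0.4654 -0.0946  0.1234] [-5.4  0.8  7.3] 0.0436
open 35.83 [ 0.4647 -0.0944  0.1226] [-0.2 -0.3  0.1] 0.0801
up 36.94 [ 0.4642 -0.0942  0.1993] [-0.8  0.2  0.3] 0.0795
end 37.73 [ 0.4641 -0.0942  0.2489] [-0.4 -0.5 -0.1] 0.0799
```

View pics/w7c.png

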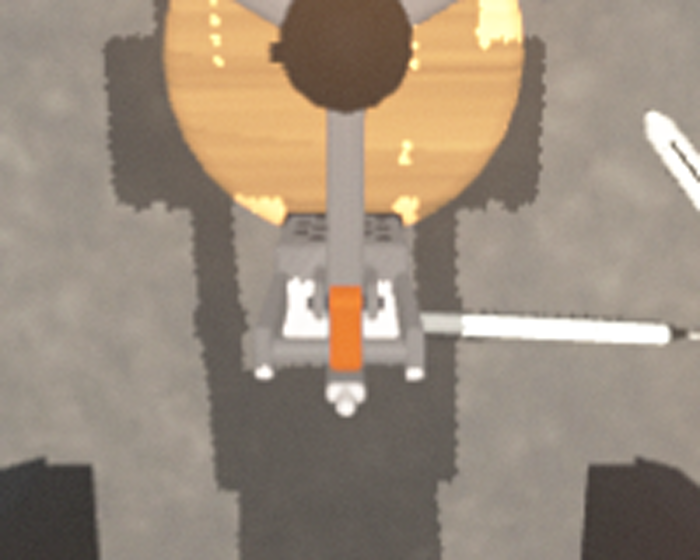

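View pics/s7.png

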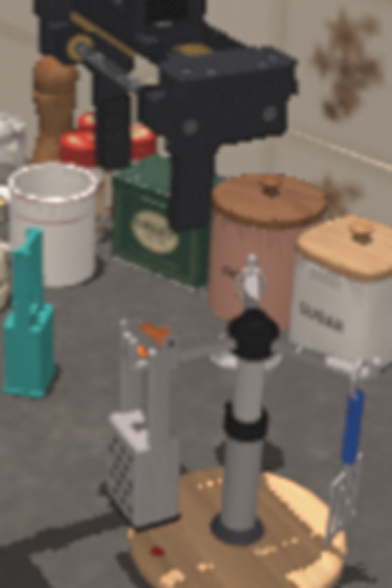

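```bash
python3 - <<'E'
from h import *
c,st=pickle.load(open("w7.pkl","rb")); X=cloud(c,st); hsv=cv2.cvtColor(c["image"],cv2.COLOR_BGR2HSV).astype(int)
ax=np.array([.5378,-.117]); a=np.radians(162.8); d=np.array([np.cos(a),np.sin(a)]); t=np.array([-d[1],d[0]])
r=(X[...,:2]-ax)@d*1000; y=(X[...,:2]-ax)@t*1000; z=X[...,2]*1000
k=(hsv[...,1]>150)&(hsv[...,0]<18)&(r>45)&(r<105)&(abs(y)<9)&(z>150)&(z<215)
for lo in range(54,94,2):
    m=k&(r>=lo)&(r<lo+2)
    if m.sum(): print(lo+1,m.sum(),np.percentile(z[m],[10,50,90]).round(1))
g=(z>165)&(z<215)&(r>60)&(r<100)&(abs(y)<24)&(abs(y)>10); print("bar r",np.percentile(r[g],[5,50,95]),"z",np.percentile(z[g],[50,95]),"y",np.percentile(y[g],[2,98]))
m=(r>20)&(r<50)&(abs(y)<12)&(z>165)&(z<180); print("arm y/r ->ang off",np.degrees(np.median(y[m]/r[m])),m.sum())
s,_=pickle.load(open("s7.pkl","rb")); s0=pickle.load(open("scene0.pkl","rb"))
A,B=cloud(s0),cloud(s)
h0=cv2.cvtColor(s0["image"],cv2.COLOR_BGR2HSV).astype(int);h1=cv2.cvtColor(s["image"],cv2.COLOR_BGR2HSV).astype(int)
print("mean abs img diff mugs/timer",np.abs(s0["image"][165:235,262:358].astype(int)-s["image"][165:235,262:358]).mean())
E
```

```text
59 8 [185.4 185.8 186.7]
61 26 [187.3 188.2 189. ]
63 19 [188.1 189.  190. ]
65 19 [188.8 189.5 190. ]
67 20 [189.1 190.  190.8]
69 20 [189.4 191.1 192.2]
71 23 [191.3 192.8 193.6]
73 22 [193.  194.1 195. ]
75 18 [194.4 195.4 196.1]
77 19 [195.4 196.2 197. ]
79 3 [195.5 195.7 195.9]
bar r [69.67758555 74.89678602 81.48765995] z [187.97668867 189.51760817] y [-23.4445208   19.59696223]
arm y/r ->ang off -0.10134656959501052 361
mean abs img diff mugs/timer 7.392708333333333
```

```bash
python3 - <<'E'
from h import *
s,_=pickle.load(open("s7.pkl","rb")); s0=pickle.load(open("scene0.pkl","rb"))
im=np.hstack([cv2.resize(x["image"][150:300,220:430],None,fx=1.9,fy=1.9) for x in (s0,s)]); cv2.imwrite("pics/cmp.png",im)
X=cloud(s); ax=np.array([.5378,-.117]); a=np.radians(162.8); d=np.array([np.cos(a),np.sin(a)]); t=np.array([-d[1],d[0]])
r=(X[...,:2]-ax)@d; y=(X[...,:2]-ax)@t; z=X[...,2]
k=(r>.05)&(r<.11)&(abs(y)<.03)&(z>.04)&(z<.19)
for lo in(.055,.075,.095,.13,.15,.17): 
    m=k&(abs(z-lo)<.008); print(lo,m.sum(),np.percentile(r[m],[5,50,95]).round(4),np.percentile(y[m],[5,50,95]).round(4))
E
```

```text
0.055 108 [0.0612 0.0864 0.0919] [-0.0143  0.0232  0.026 ]
0.075 188 [0.0624 0.0863 0.0918] [-0.0114  0.0227  0.0254]
0.095 187 [0.0636 0.0857 0.0923] [-0.0129  0.0227  0.0254]
0.13 123 [0.0712 0.0785 0.0836] [-0.0174 -0.0124  0.0248]
0.15 100 [0.0716 0.0796 0.0841] [-0.0183  0.022   0.025 ]
0.17 186 [0.0534 0.0796 0.0903] [-0.0168  0.0081  0.0241]
```

View pics/cmp.png

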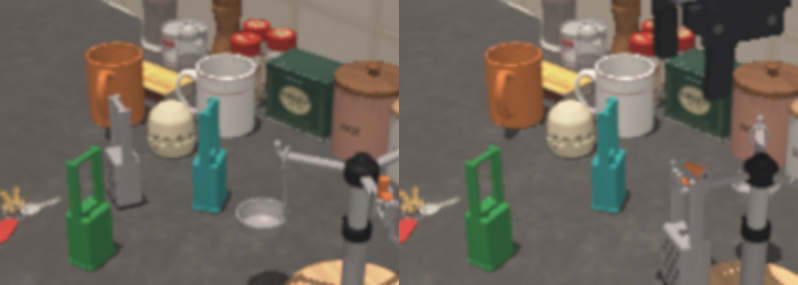

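Mugs, timer and look-alikes have not moved. The grater hangs upright in the shut catch, and the gripper is clear. I'm handing in.

```bash
python3 - <<'E'
from cell import manip, order
s=manip.state(); print(s["clock"],s["tool_pos"],s["contact_force"])
order.close_job(); print(manip.state()["clock"])
E
```

```text
37.725 [ 0.46406927 -0.09422287  0.24886591] [-0.44349736 -0.49548217 -0.12052044]
the job is handed in; nothing more can be done
the job is handed in; nothing more can be done
```

The grater is hanging from the free arm with the catch shut over its bar. I handed the job in at 37.7 s; no verdict is reported.

**What I did:** I gripped the free arm and turned it about 1.27 rad until it stood over the stud. I picked the grater up by its straps, brought the arm through the bow from the front, and pressed the bar down in 1 mm steps. The downward force stayed at about 4–5 N, then rose to 14.7 N at the hard stop, well under 25 N. I then let go and lifted clear.

**What went wrong or disagreed:**
- **First turn missed:** the first attempt to turn the arm closed on nothing. Both the wrist and scene depth images showed the real fingertips sit about 33 mm short of the reported TCP. I corrected for that from then on, and the grips agreed with it.
- **Stud position:** one early stud angle from the scene camera was off by about 10°, because the base's side wall biased its centre. I did not use it.

**Last checks:**
- **Arm angle:** about 163°, against a stud at about 164° (roughly 0.02 rad off).
- **Catch:** its tip has swung about as far as a full shut. I judged this from depth and the hard stop, as the joint angle itself can't be read.
- **Grater:** the bar is about 75 mm from the axis, about 2 mm to one side and at a height of about 0.184 m. Its sides are vertical within a few millimetres.
- **Bystanders:** the mugs, egg timer and look-alikes look unmoved in before-and-after pictures. I compared those by eye rather than measuring them.
- **Robot:** it touches nothing, and the outside force reads about 0.7 N, which is noise level.

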